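Close up the dry-goods bin on the worktop

ROBOT

A 6-joint arm with a two-finger parallel gripper is mounted at the origin on the work surface. World frame = base frame: x ahead of the robot, y to its left, z up, the work surface at z = 0. Lengths are in mm, angles in rad, forces in N, time in s.
With the tool pointing down it reaches from about 425 to 950 mm from the base axis. Payload 3.5 kg.
Tool frame: the origin (TCP) lies midway between the tips of the shut fingers; the grasp point (between the pads) lies 19 mm behind it (manip.tcp_to_grasp is the distance from the TCP to the grasp point, in mm); z points along the fingers, y is the line along which they close (so a half turn about z gives the same grasp; the last joint's range is limited). The gripper opens to 85 mm and grips with 20 to 120 N. Pads are 22 mm wide; open, the fingers measure 114 mm over their backs; the gripper's body (76 mm by 85 mm) begins 54 mm behind the grasp point. The pads swing forward as they close: fully open they stand 13 mm farther back than shut.
Start: joints at [-1.368, 0.286, 1.577, -0, 1.279, -0.15], TCP at [233.253, -633.403, 231.325] pointing down, gripper open.
Joint ranges: [-2.77, 2.77], [-0.9, 2.22], [0.21, 2.48], [-1.53, 4.67], [0.24, 2.81], [-2.84, 2.84]. Speed limits (rad/s): [2.79, 2.79, 3.14, 3.14, 3.14, 3.14].

INTERFACE

Orientations are given as [roll, pitch, yaw] about the fixed x, y, z axes, in that order (R = Rz(yaw) Ry(pitch) Rx(roll)).
In Python, from bench import manip, eyes, job_done, nets gives the robot as it stands.
- The arm moves only by the shell command python3 -m handwheel 'ROWS' [OPENING]. ROWS is JSON, a list of rows, each a list of 2 entries, a list of its own where there are three numbers: the shift along the tool's x, y, z scaled (see below), then the turn, a rotation vector about the tool's x, y, z scaled (see below). In form: [[[x, y, z], [rx, ry, rz]], ...]. A call has 1 to 12 rows; each row is the pose to reach, as a shift and turn from the pose commanded when the call began, along the tool's axes at that moment; what a row does not reach only later rows make up. The controller multiplies each number of a shift by 0.1 m and each number of a turn by 60 degrees. A row lasts 1/8 s, in which the tool goes at most 62.5 mm and 10.7 degrees, less where a joint would pass 70% of its speed; a pose out of reach is approached as far as the arm can. A call with a number of a shift or a turn outside -1 to 1 is refused whole. A call with a gripper value outside its range is refused whole. OPENING is the opening, from 0 (shut) to 1 (fully open), set as the call begins (- or left out, the last holds). The fingers move at their own pace and stop on an object; the grip force is fixed at half the most. Time passes only in rows, so rows that repeat a pose let the fingers close. It gives the time, the measured TCP pose, the force, the opening and the grip force at its end, in the units of the state.
- manip.get_obs(): the state, without advancing time (a new reading comes with each control period).
- eyes.get_image(name): name is "scene" or "top" or "wrist"; returns a dict with "frame" (384x512x3 uint8, red, green, blue), "fovy" (degrees; the focal length in pixels is half the picture's height over the tangent of half this angle, whatever the lens; pixels are square), "cx", "cy" (the principal point, pixels), "T" (4x4, takes a point from camera to world coordinates). Camera axes: x right, y up, looking along -z (the intrinsics and any distortion apply to the point x, -y, -z); pixel columns grow to the right and rows downward; lengths in mm; the calibration is good to about 2 mm. A picture is of the moment at which its call begins. There is no depth.
- job_done(): hands the job in; it is judged then, once.
Trained networks look in a picture, given as the dict that the camera call returned (one of the last four; its "shot" number tells which), for a name from the list of things; names that differ only in an ending like _2 or _b are one class to them, and where a whole thing is asked for, a point or a joint stands for the part that bears it (a point fixed in the world has none). Each returns a list of dicts, best first, with "p" (0 to 1); they miss things now and then, are a little off and sometimes report something else, mostly with a low value. They report only what shows in the picture. A call takes as long as a camera call.
- nets.find_in(picture, query): "bbox" ([left, top, right, bottom] in pixels, round what is visible of it).
- nets.masks_of(picture, query): "pixels" (384x512 bool, what is visible of it) and "bbox" ([left, top, right, bottom] in pixels, round what is visible of it).
- nets.landmark_of(picture, query): "location" ([column, row] in pixels: a listed point, or the origin of a listed thing).
The state is a dict: "t": time; "q": joint angles; "qd": joint speeds; "tau": joint torques, N m; "tcp_pos": TCP position; "tool_rot": TCP orientation; "contact_force": force on the tool from outside, world axes, zero at the start; "torque": the same for the moment, N m; "width": finger opening in mm; "finger_force": force on a finger pad.
Only numpy, scipy, OpenCV 4.12 (cv2) and the standard library are available. Lean on these libraries where they do the work, as an engineer would, in place of code of your own. Each camera call takes 0.05 s, during which the arm holds its last target. There are 200 camera calls.

TASK

Close up the dry-goods bin before the worktop is wiped: slide the clear guard off the middle lid and fully shut over the open scoop bay, and press both hinged lids down until their catches click and hold them shut. Press firmly but do not force the lids, and leave the mug, the jar and the bowl standing where they are.

Things in the scene. Friction and masses are not known exactly. Their poses are not given: they have to be found in the camera images.
- bin: White steel bin, fixed; 160 (x) by 384 (y) by 85 mm high, walls 6. Origin: centre of its underside; +x is its back. Three open-topped bays in a row, centres y = -126 and 0 (lids), +126 mm (scoop bay). Two 8 mm square guard rails along y at x = -79 and +79, top 140 mm up, over the middle and scoop bays; 8 mm posts under them at y = -58, 64, 187.
- lid_a (a joint): Outer lid (bay y = -126), rad: 0 level, grows as it opens up and back to 1.9. White plate, 146 mm from hinge to front edge, 116 wide, 6 thick, 0.1 kg. A stiff hinge (0.1 N m) at the bin's back keeps it where it is left. Starts wide open, 0.7 to 1.75; rests clicked at a level that the readings do not tell beforehand, -0.01 to 0.09. Cracks above 45 N.
- lid_b (a joint): Middle lid (bay y = 0), rad, the same make as lid_a. Starts ajar, 0.235 to 0.27, under the guard, which keeps fingers off its pad until slid aside; the open outer lid beside it can foul a wide gripper. It too clicks shut somewhere between -0.01 and 0.09 (the seats have settled differently). Let go unclicked, a lid springs back to 0.13 to 0.25.
- lid_a_pad (a point): Press pad: point on the outer lid's upper face, mid width, 130 mm from the hinge, 16 mm from the front edge; a flat grey strip. Axes are the lid's: -x to the front edge, z out of the upper face. Over the last 0.24 rad a sprung pin pushes back, then a catch must be passed: about 10 to 15 N pressed here, a click (force drops), then a rubber stop.
- lid_b_pad (a point): Press pad of the middle lid: the same place, axes and feel as on the outer lid.
- lid_a_hinge (a point): Point on the outer lid's hinge axis (mid width), 88 mm above the worktop; the lid's underside is level with the axis, its upper face 6 mm over it. Turns with the lid.
- lid_b_hinge (a point): The same for the middle lid.
- guard (a joint): Travel (m) of the clear guard: 0 is fully shut over the scoop bay, against its end stop; it grows as the guard slides towards -y of the bin, up to 0.126, squarely over the middle lid. Slides with about 3 N of friction and stays where it is left. Starts at 0.085 to 0.126.
- guard_grip (a point): Grip point: on the guard's upright steel rib, 10 mm under the rib's top. Rib mid-guard, 12 mm thick (y), 90 long (x), from 145 to 175 mm above the worktop. The guard is a clear plate 166 (x) by 118 (y) by 5 mm with aluminium edges, 140 to 151 mm above the worktop. Axes are the bin's.
- mug: Pale green mug, 80 mm wide, 95 mm high, a bystander standing free to the left. Origin: centre of its underside.
- jar: Glass jar with steel cap, 84 mm wide, 150 mm high, a bystander to the left. Origin: centre of its underside.
- bowl: White bowl, 130 mm wide, 55 mm high, a bystander to the right. Origin: centre of its underside.

How it is judged:
By the outcome, as a careful person would: the job done as asked, in the order asked, and still so for the second after the job is handed in, with the robot touching nothing.
It also fails if it takes over 72 s, if anything falls off the work surface, if the arm or the gripper's body presses on something with over 40 N, if the wrist force passes 120 N, or if a joint passes its speed limit or range.

## Working session

There is one attempt and no reset: what is moved stays moved. The work goes in short steps, Python scripts to look and compute and a shell command to move; the robot and the scene stay as the last step left them, time stands still between calls to the robot, and variables do not carry over. Pictures are saved under pics/ and viewed, at most 10 in all, crops included, and the job is handed in when it is done.

```bash
ls; mkdir -p pics; cat > h.py <<'E'
import numpy as np, cv2
from scipy.spatial.transform import Rotation as Ro
from bench import manip, eyes, nets
def ray(im,px):
    H=im["frame"].shape[0]; f=H/2/np.tan(np.radians(im["fovy"])/2)
    d=np.array([(px[0]-im["cx"])/f,-(px[1]-im["cy"])/f,-1.]); T=np.array(im["T"])
    d=T[:3,:3]@d; return T[:3,3],d/np.linalg.norm(d)
def proj(im,P):
    H=im["frame"].shape[0]; f=H/2/np.tan(np.radians(im["fovy"])/2)
    T=np.array(im["T"]); c=T[:3,:3].T@(np.array(P)-T[:3,3]); return np.array([im["cx"]+f*c[0]/-c[2], im["cy"]-f*c[1]/-c[2]])
def tri(obs):
    A=np.zeros((3,3));b=np.zeros(3);L=[]
    for im,px in obs:
        o,d=ray(im,px);M=np.eye(3)-np.outer(d,d);A+=M;b+=M@o;L.append((o,M))
    X=np.linalg.solve(A,b); return X,[round(float(np.linalg.norm(M@(X-o))),1) for o,M in L]
def onz(im,px,z):
    o,d=ray(im,px); return o+d*(z-o[2])/d[2]
def save(im,n): cv2.imwrite("pics/"+n,im["frame"][:,:,::-1])
E
python3 - <<'E'
from h import *
I={n:eyes.get_image(n) for n in("scene","top","wrist")}
for n,im in I.items():
    save(im,n+"0.png"); print(n,{k:v for k,v in im.items() if k not in("frame","T")},np.round(im["T"],2).tolist())
    for q in("bin","lid_a_pad","lid_b_pad","lid_a_hinge","lid_b_hinge","guard_grip","mug","jar","bowl"):
        r=nets.landmark_of(im,q); print(q,[(np.round(x["location"]).tolist(),round(x["p"],2)) for x in r[:3]])
a=np.hstack([I["scene"]["frame"],I["top"]["frame"]])
print(manip.get_obs())
E
```

```text
pics
scene {'fovy': 51.75331552583739, 'cx': 259.3840352011666, 'cy': 201.09016179099453, 'shot': 1} [[-0.79, -0.44, 0.43, 1029.94], [0.61, -0.54, 0.57, 631.72], [-0.02, 0.72, 0.7, 925.92], [0.0, 0.0, 0.0, 1.0]]
bin [([285.0, 248.0], 0.6)]
lid_a_pad [([262.0, 173.0], 0.97), ([243.0, 210.0], 0.37)]
lid_b_pad [([304.0, 214.0], 0.59)]
lid_a_hinge [([242.0, 211.0], 0.8)]
lid_b_hinge [([261.0, 238.0], 0.5)]
guard_grip [([287.0, 215.0], 0.66)]
mug [([394.0, 309.0], 0.79)]
jar [([344.0, 342.0], 0.61), ([240.0, 208.0], 0.28), ([259.0, 239.0], 0.22)]
bowl [([183.0, 170.0], 0.87), ([290.0, 216.0], 0.68)]
top {'fovy': 46.11174608042715, 'cx': 257.0312732414389, 'cy': 185.9849962353855, 'shot': 2} [[-0.03, 0.99, -0.14, 370.85], [-1.0, -0.03, 0.03, 1.71], [0.02, 0.14, 0.99, 1251.57], [0.0, 0.0, 0.0, 1.0]]
bin [([214.0, 197.0], 0.66)]
lid_a_pad [([268.0, 195.0], 0.58)]
lid_b_pad [([213.0, 209.0], 0.78)]
lid_a_hinge [([273.0, 173.0], 0.68)]
lid_b_hinge [([223.0, 164.0], 0.78)]
guard_grip [([203.0, 183.0], 0.67), ([223.0, 166.0], 0.21)]
mug [([97.0, 233.0], 0.91)]
jar [([93.0, 233.0], 0.68), ([106.0
[... 318 characters left out ...]
rd_grip []
mug []
jar []
bowl []
{'t': 1.5, 'q': array([-1.36801938e+00,  2.86312257e-01,  1.57669001e+00,  2.41814538e-06,
        1.27862143e+00, -1.49971383e-01]), 'qd': array([ 0.00071826,  0.00030939, -0.00094921,  0.00084506,  0.00138936,
       -0.00162823]), 'tau': array([-6.86178173e-04, -4.05951118e+01, -2.92930645e+01, -2.02237343e-04,
        6.14896035e-04, -8.45889332e-06]), 'tcp_pos': array([ 233.24118798, -633.40610644,  231.32210428]), 'tool_rot': array([-3.14156231e+00, -6.92703141e-06,  3.52747638e-01]), 'contact_force': array([-0.04920834,  0.73688976,  0.53548807]), 'torque': array([ 0.0602248 ,  0.03139501, -0.04177282]), 'finger_force': 0.0, 'width': 85.23976107450318}
```

```bash
python3 - <<'E'
import cv2
for n,(x0,y0,x1,y1) in {"scene":(130,100,430,325),"top":(60,80,360,305)}.items():
    im=cv2.imread(f"pics/{n}0.png"); cv2.imwrite(f"pics/{n}0c.png",cv2.resize(im[y0:y1,x0:x1],(800,600),interpolation=cv2.INTER_CUBIC))
E
python3 - <<'E'
from h import *
s=eyes.get_image("scene");t=eyes.get_image("top")
for q in("bin","lid_a_pad","lid_b_pad","lid_a_hinge","lid_b_hinge","guard_grip","mug","jar","bowl"):
    a=nets.landmark_of(s,q);b=nets.landmark_of(t,q)
    for x in a[:2]:
        for y in b[:2]:
            X,e=tri([(s,x["location"]),(t,y["location"])]);print(q,np.round(X),e)
E
```

```text
bin [533.  82.   9.] [5.4, 5.4]
bin [517. -22. -83.] [52.2, 52.2]
lid_a_pad [510. -49. 198.] [7.0, 7.0]
lid_b_pad [475.  87. 126.] [0.2, 0.2]
lid_b_hinge [603.  54.  65.] [9.3, 9.3]
guard_grip [533. 108. 164.] [1.5, 1.5]
mug [437. 411.  11.] [2.1, 2.1]
jar [600. 388.  -2.] [5.4, 5.4]
jar [ 512.  212. -304.] [116.7, 116.7]
bowl [ 561. -440.   -4.] [7.0, 7.0]
```

View pics/scene0c.png

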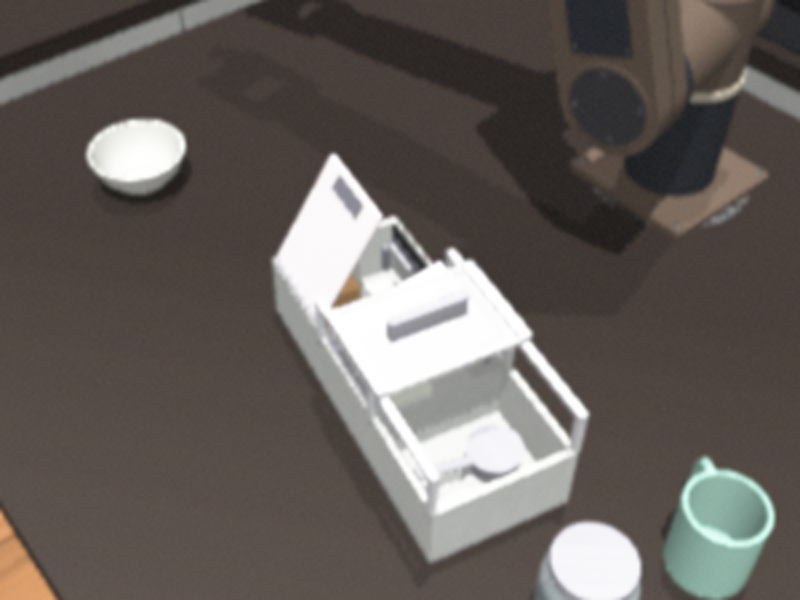

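View pics/top0c.png

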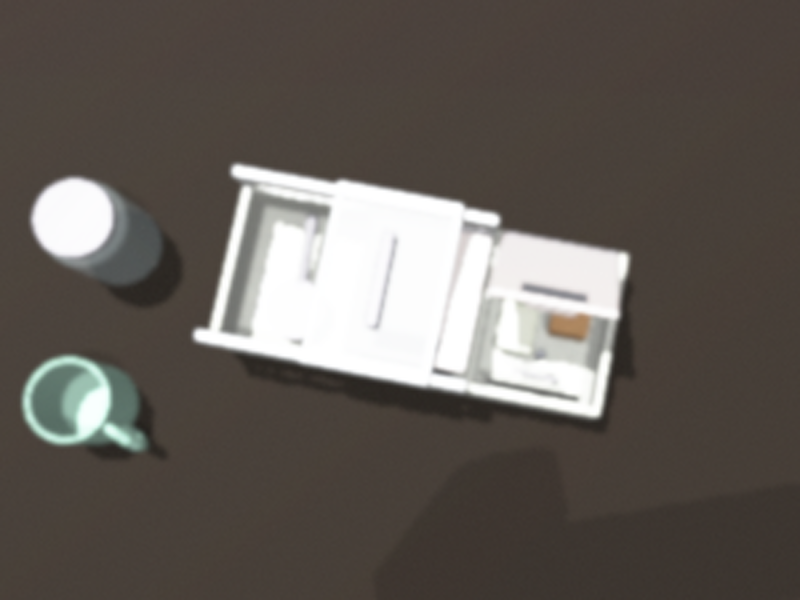

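Scene: the outer lid is wide open with its pad at crop (347,197), the guard rib is at (428,305) and the scoop bay is open towards the jar and mug. Top: the rib runs from crop (391,235) to (374,325), rail ends are at (234,172) and (195,336), and the bin corner is at (600,415). Next I fit the bin pose and joints.

```bash
cat > fit.py <<'E'
from h import *
from scipy.optimize import least_squares
s=eyes.get_image("scene");t=eyes.get_image("top")
S=lambda x,y:(s,(130+x*.375,100+y*.375)); T=lambda x,y:(t,(60+x*.375,80+y*.375))
B=[(T(234,172),(79,191,140)),(T(497,220),(79,-62,140)),(T(195,336),(-79,191,140)),(T(600,417),(-80,-192,85)),
(S(586,412),(-81,191,140)),(S(433,475),(79,191,140)),(S(452,250),(-79,-62,140)),(S(274,262),(80,-192,85)),(S(574,452),(-80,192,85))]
R=[(T(391,235),45,175),(T(374,325),-45,175),(S(428,303),0,175)]
L=[(S(347,197),130,0),(T(554,293),130,0),(S(333,157),146,-58),(S(382,212),146,58)]
def W(p,v):
    c,n=np.cos(p[2]),np.sin(p[2]);return np.array([p[0]+c*v[0]-n*v[1],p[1]+n*v[0]+c*v[1],v[2]])
hx=[80]
def lid(p,r,w,a):
    return W(p,(hx[0]-r*np.cos(a)+6*np.sin(a)*1,-126+w,88+r*np.sin(a)+6*np.cos(a)))
def res(p,d=0):
    e=[proj(m[0],W(p,v))-m[1] for m,v in B]
    e+=[proj(m[0],W(p,(x,-p[3]+126,z)))-m[1] for m,x,z in R]
    e+=[proj(m[0],lid(p,r,w,p[4]))-m[1] for m,r,w in L]
    return np.concatenate(e)
f=least_squares(res,[540,80,-.1,.1,1.2],loss="soft_l1",x_scale=[10,10,.1,.01*1000,.1]);p=f.x
print(p,np.round(res(p).reshape(-1,2),1).tolist())
print("grip",W(p,(0,126-p[3],165)))
E
python3 fit.py
```

```text
[ 5.26102777e+02  7.47281148e+01 -2.18154301e-01  9.73721777e+01
  9.80780356e-01] [[-0.0, -0.7], [0.3, 0.3], [0.3, -0.7], [-0.6, -0.3], [0.3, 0.4], [1.1, 0.6], [-0.6, -0.8], [-0.4, -2.2], [1.7, -0.9], [0.6, -1.6], [-0.7, 0.9], [-0.1, -0.2], [0.4, -0.1], [0.2, 0.4], [-0.2, -1.0], [-0.6, 1.9]]
grip [532.29864018 102.6774168  165.        ]
```

```bash
H="python3 -m handwheel"
python3 -m handwheel '[[[0,0,-0.3],[0,0,0.15]],[[0,0,-0.6],[0,0,0.3]],[[0,0,-0.6],[0,0,0.45]],[[0,0,-0.6],[0,0,0.545]],[[0,0,-0.6],[0,0,0.545]]]' 0
python3 -m handwheel '[[[0.1,-0.5,0],[0,0,0]],[[0.19,-1,0],[0,0,0]]]'
python3 -m handwheel '[[[0.1,-0.5,0],[0,0,0]],[[0.19,-1,0],[0,0,0]]]'
python3 -m handwheel '[[[0.1,-0.5,0],[0,0,0]],[[0.19,-1,0],[0,0,0]]]'
python3 -m handwheel '[[[0.1,-0.5,0],[0,0,0]],[[0.19,-1,0],[0,0,0]]]'
python3 -m handwheel '[[[0.1,-0.5,0],[0,0,0]],[[0.19,-1,0],[0,0,0]]]'
python3 -m handwheel '[[[0.1,-0.5,0],[0,0,0]],[[0.19,-1,0],[0,0,0]],[[0.19,-1,0],[0,0,0]],[[0.19,-1,0],[0,0,0]]]'
```

```text
t: 3.22
tcp_pos: [233.2, -633.4, 291.3]
tool_rot: [-3.142, 0.0, -0.217]
contact_force: [0.3, 0.9, 0.7]
width: -0.1
finger_force: 0.0
t: 3.48
tcp_pos: [273.5, -539.0, 290.8]
tool_rot: [-3.141, 0.0, -0.217]
contact_force: [0.4, 1.2, 1.2]
width: -0.1
finger_force: 0.0
t: 3.72
tcp_pos: [314.1, -444.8, 291.3]
tool_rot: [-3.142, -0.0, -0.216]
contact_force: [0.2, -0.3, 0.1]
width: 0.2
finger_force: 0.0
t: 3.98
tcp_pos: [354.2, -351.3, 291.4]
tool_rot: [3.141, -0.0, -0.216]
contact_force: [0.9, 0.4, 0.9]
width: 0.2
finger_force: 0.0
t: 4.22
tcp_pos: [394.3, -257.7, 291.5]
tool_rot: [3.141, -0.001, -0.216]
contact_force: [0.3, -0.3, 0.1]
width: 0.0
finger_force: 0.0
t: 4.47
tcp_pos: [434.5, -164.2, 291.5]
tool_rot: [3.141, -0.001, -0.216]
contact_force: [0.5, -0.1, 0.2]
width: -0.0
finger_force: 0.0
t: 4.97
tcp_pos: [474.2, -72.3, 291.3]
tool_rot: [3.141, 0.0, -0.216]
contact_force: [0.3, -0.1, -0.4]
width: -0.1
finger_force: 0.0
```

```bash

python3 -m handwheel '[[[0.1,-0.5,0],[0,0,0]],[[0.19,-1,0],[0,0,0]],[[0.19,-1,0],[0,0,0]],[[0.19,-1,0],[0,0,0]]]'
python3 - <<'E'
from h import *
w=eyes.get_image("wrist");save(w,"w1.png");print(np.round(w["T"],2).tolist())
for q in("lid_a_pad","lid_a_hinge","lid_b_hinge","guard_grip"):
    print(q,[(np.round(x["location"]).tolist(),round(x["p"],2),(np.round(onz(w,x["location"],165)) if q=="guard_grip" else np.round(onz(w,x["location"],88)))) for x in nets.landmark_of(w,q)[:2]])
p=(526.1,74.7,-.218);c,n=np.cos(p[2]),np.sin(p[2])
for x,y,z in [(45,29,175),(-45,29,175),(79,-62,140),(-79,-62,140),(80,-126,88),(80,0,88)]:
    print((x,y,z),np.round(proj(w,(p[0]+c*x-n*y,p[1]+n*x+c*y,z))))
E
```

```text
t: 5.48
tcp_pos: [514.3, 20.0, 291.2]
tool_rot: [3.141, 0.0, -0.219]
contact_force: [-0.5, 0.4, 0.4]
width: 0.0
finger_force: 0.0
[[-0.22, 0.93, 0.28, 586.32], [-0.98, -0.21, -0.06, 3.22], [-0.0, -0.29, 0.96, 433.78], [0.0, 0.0, 0.0, 1.0]]
lid_a_pad [([327.0, 181.0], 0.75, array([479., -77.,  88.]))]
lid_a_hinge [([306.0, 111.0], 0.7, array([574., -64.,  88.]))]
lid_b_hinge [([329.0, 181.0], 0.7, array([480., -80.,  88.]))]
guard_grip [([168.0, 184.0], 0.9, array([536., 102., 165.]))]
(45, 29, 175) [161. 145.]
(-45, 29, 175) [169. 231.]
(79, -62, 140) [256. 108.]
(-79, -62, 140) [255. 245.]
(80, -126, 88) [307. 108.]
(80, 0, 88) [205. 108.]
```

View pics/w1.png

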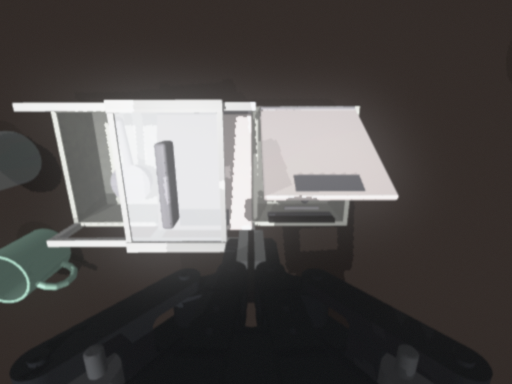

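Wrist view: the rib runs (163,142)–(170,226), agreeing with the fit, and the outer pad is at (328,183). Next I descend beside the rib on its -y side.

```bash

python3 -m handwheel '[[[0.02,-0.5,0],[0,0,0]],[[0.02,-0.5,0.5],[0,0,0]],[[0.02,-0.5,1],[0,0,0]],[[0.02,-0.5,1],[0,0,0]]]'
python3 -m handwheel '[[[0,0,0.34],[0,0,0]],[[0,0,0.34],[0,0,0]],[[0,0,0.34],[0,0,0]]]'
python3 -m handwheel '[[[0,-0.06,0],[0,0,0]],[[0,-0.12,0],[0,0,0]],[[0,-0.18,0],[0,0,0]],[[0,-0.24,0],[0,0,0]],[[0,-0.3,0],[0,0,0]],[[0,-0.3,0],[0,0,0]]]'
```

```text
t: 6.22
tcp_pos: [524.0, 69.4, 186.8]
tool_rot: [3.14, 0.01, -0.219]
contact_force: [0.2, -0.2, -1.0]
width: 0.1
finger_force: 0.0
t: 6.6
tcp_pos: [528.7, 69.3, 160.0]
tool_rot: [-3.141, -0.004, -0.218]
contact_force: [0.0, -0.3, -0.4]
width: -0.1
finger_force: 0.0
t: 7.35
tcp_pos: [533.8, 99.7, 157.2]
tool_rot: [-3.141, 0.0, -0.218]
contact_force: [0.0, -1.0, 0.4]
width: -0.0
finger_force: 0.0
```

```bash

python3 - <<'E'
from h import *
print(manip.get_obs()["contact_force"])
for n in ("top","scene"):
    t=eyes.get_image(n);save(t,n+"2.png")
    print([(np.round(x["location"],1),x["p"],np.round(onz(t,x["location"],165))) for x in nets.landmark_of(t,"guard_grip")[:2]])
a=cv2.imread("pics/top2.png")[120:270,110:310];b=cv2.imread("pics/scene2.png")[150:300,200:400]
cv2.imwrite("pics/c2.png",cv2.resize(np.hstack([a,b]),(800,300),interpolation=cv2.INTER_CUBIC))
E
```

```text
[ 0.04038984 -0.98346282  0.35145992]
[(array([196.4, 183.8]), 0.58, array([536., 121., 165.]))]
[(array([292. , 221.1]), 0.8, array([541., 119., 165.]))]
```

View pics/c2.png

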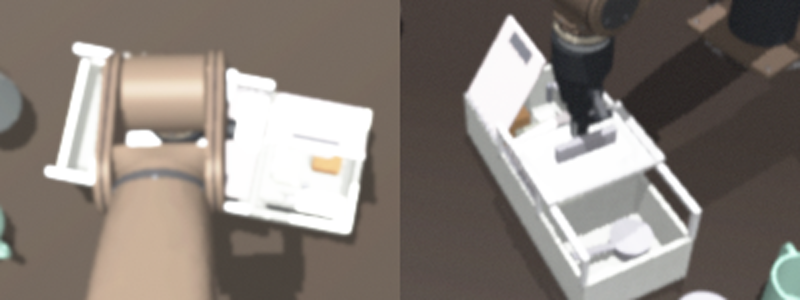

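The fingers are pushing the rib: it has moved about 18 mm and is roughly 79 mm from shut. I keep going.

```bash

python3 -m handwheel '[[[0,-0.1,0],[0,0,0]],[[0,-0.2,0],[0,0,0]],[[0,-0.3,0],[0,0,0]],[[0,-0.4,0],[0,0,0]],[[0,-0.5,0],[0,0,0]],[[0,-0.6,0],[0,0,0]],[[0,-0.68,0],[0,0,0]],[[0,-0.72,0],[0,0,0]],[[0,-0.72,0],[0,0,0]]]'
python3 -m handwheel '[[[0,-0.02,0],[0,0,0]],[[0,-0.04,0],[0,0,0]],[[0,-0.04,0],[0,0,0]]]'
python3 -m handwheel '[[[0,-0.02,0],[0,0,0]],[[0,-0.04,0],[0,0,0]],[[0,-0.04,0],[0,0,0]]]'
```

```text
t: 8.68
tcp_pos: [549.9, 170.0, 157.9]
tool_rot: [-3.14, -0.002, -0.218]
contact_force: [-0.5, 0.3, 0.6]
width: -0.4
finger_force: 0.0
t: 9.05
tcp_pos: [550.7, 173.2, 157.9]
tool_rot: [-3.141, -0.001, -0.218]
contact_force: [0.2, -1.6, 1.2]
width: 0.0
finger_force: 1.0
t: 9.43
tcp_pos: [551.4, 177.3, 157.6]
tool_rot: [-3.141, -0.001, -0.218]
contact_force: [0.7, -0.4, 0.6]
width: -0.0
finger_force: 0.7
```

```bash

python3 -m handwheel '[[[0,-0.015,0],[0,0,0]],[[0,-0.03,0],[0,0,0]],[[0,-0.03,0],[0,0,0]]]'
python3 -m handwheel '[[[0,-0.01,0],[0,0,0]],[[0,-0.02,0],[0,0,0]],[[0,-0.02,0],[0,0,0]]]'
```

```text
t: 9.8
tcp_pos: [551.6, 179.1, 157.4]
tool_rot: [3.139, 0.0, -0.217]
contact_force: [-0.7, -5.3, 3.0]
width: -0.2
finger_force: 2.8
t: 10.18
tcp_pos: [551.6, 179.2, 157.5]
tool_rot: [3.135, 0.001, -0.217]
contact_force: [-2.9, -11.0, 5.3]
width: 0.2
finger_force: 5.7
```

The guard is at its stop (11 N). I back off, rise, and look at the lids.

```bash

python3 -m handwheel '[[[0,0.08,0],[0,0,0]],[[0,0.08,-0.5],[0,0,0]],[[0,0.08,-1],[0,0,0]],[[0,0.5,-1],[0,0,0]],[[0,1,-1],[0,0,0]],[[0,1,-1],[0,0,0]],[[0,1,-1],[0,0,0]]]'
python3 - <<'E'
from h import *
o=manip.get_obs();print(o["tcp_pos"],o["tool_rot"])
w=eyes.get_image("wrist");s=eyes.get_image("scene");t=eyes.get_image("top")
for im,n in((w,"w"),(s,"s"),(t,"t")):
    save(im,n+"3.png")
    for q in("lid_a_pad","lid_b_pad","lid_a_hinge","guard_grip"):
        print(n,q,[(np.round(x["location"]).tolist(),round(x["p"],2)) for x in nets.landmark_of(im,q)[:2]])
a=cv2.imread("pics/s3.png")[120:295,190:390];cv2.imwrite("pics/c3.png",np.hstack([cv2.resize(cv2.imread("pics/w3.png"),(400,300)),cv2.resize(a,(400,350))[:300]]))
E
```

```text
t: 11.05
tcp_pos: [530.3, 84.9, 257.0]
tool_rot: [-3.14, 0.001, -0.218]
contact_force: [0.7, 0.4, -0.6]
width: -0.3
finger_force: 0.0
[530.29882796  84.90558622 256.95603466] [-3.14013665e+00  5.99807991e-04 -2.18270154e-01]
w lid_a_pad [([424.0, 197.0], 0.9), ([260.0, 228.0], 0.53)]
w lid_b_pad [([375.0, 113.0], 0.73)]
w lid_a_hinge [([375.0, 113.0], 0.82)]
w guard_grip [([124.0, 197.0], 0.73)]
s lid_a_pad [([260.0, 174.0], 0.96)]
s lid_b_pad [([301.0, 212.0], 0.76)]
s lid_a_hinge [([239.0, 208.0], 0.71)]
s guard_grip [([308.0, 241.0], 0.72)]
t lid_a_pad [([268.0, 191.0], 0.71), ([401.0, 178.0], 0.4)]
t lid_b_pad []
t lid_a_hinge [([270.0, 175.0], 0.94)]
t guard_grip [([163.0, 176.0], 0.76)]
```

View pics/c3.png

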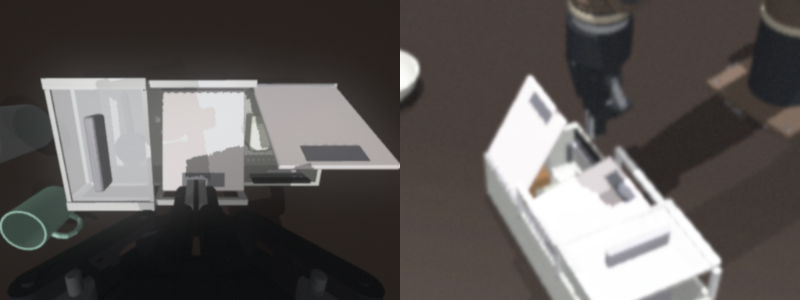

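The guard covers the scoop bay, the middle pad is exposed at wrist (260,228), and the outer pad is at wrist (424,197).

```bash

python3 - <<'E'
from h import *
w=eyes.get_image("wrist");s=eyes.get_image("scene");t=eyes.get_image("top")
c,n=np.cos(-.218),np.sin(-.218)
def bf(X): d=X[:2]-[526.1,74.7]; return np.round([c*d[0]+n*d[1],-n*d[0]+c*d[1],X[2]],1)
for k,o in {"a":[(w,(424,197)),(s,(260,174)),(t,(268,191.5))],"b":[(w,(260,228)),(s,(301,212))],"g":[(w,(124,197)),(s,(308,241)),(t,(163,176))],"ha":[(w,(375,113)),(s,(239,208)),(t,(270,175))]}.items():
    X,e=tri(o);print(k,np.round(X,1),bf(X),e)
E
```

```text
a [510.1 -52.8 196.7] [  11.9 -127.9  196.7] [0.6, 1.5, 2.0]
b [478.9  84.7 129.3] [-48.2  -0.4 129.3] [3.2, 3.2]
g [556.4 197.9 168.3] [  3.  126.8 168.3] [2.0, 1.0, 2.7]
ha [572.4 -68.7  85.3] [  76.2 -130.    85.3] [0.3, 7.4, 7.7]
```

```bash

python3 -m handwheel '[[[0.14,0.5,0],[0,0,0]],[[0.28,1,0],[0,0,0]],[[0.28,1,0],[0,0,0]]]'
python3 -m handwheel '[[[0,0.38,0.1],[0,0,0]],[[0,0.38,0.25],[0,0,0]],[[0,0.38,0.25],[0,0,0]],[[0,0.38,0.25],[0,0,0]]]'
python3 - <<'E'
from h import *
X=manip.get_obs()["tcp_pos"];c,n=np.cos(-.218),np.sin(-.218);d=X[:2]-[526.1,74.7];print(c*d[0]+n*d[1],-n*d[0]+c*d[1],X[2])
E
```

```text
t: 12.32
tcp_pos: [536.3, -22.1, 257.4]
tool_rot: [3.141, -0.0, -0.223]
contact_force: [-0.5, 0.8, 0.4]
width: -0.1
finger_force: 0.0
t: 12.82
tcp_pos: [528.2, -55.4, 232.5]
tool_rot: [-3.141, 0.0, -0.217]
contact_force: [-0.8, -0.6, 0.5]
width: -0.2
finger_force: 0.0
30.134490391872184 -126.54250560416892 232.454767458779
```

```bash

python3 -m handwheel '[[[-0.02,0,0.2],[0,0,0]],[[-0.08,0,0.32],[0,0,0]],[[-0.15,0,0.38],[0,0,0]],[[-0.23,0,0.45],[0,0,0]],[[-0.3,0,0.525],[0,0,0]],[[-0.37,0,0.6],[0,0,0]],[[-0.43,0,0.675],[0,0,0]],[[-0.49,0,0.75],[0,0,0]],[[-0.55,0,0.835],[0,0,0]],[[-0.6,0,0.92],[0,0,0]],[[-0.6,0,0.92],[0,0,0]],[[-0.6,0,0.92],[0,0,0]]]'
python3 - <<'E'
from h import *
s=eyes.get_image("scene");t=eyes.get_image("top");save(s,"s4.png");save(t,"t4.png")
a=s["frame"][110:285,190:390];b=t["frame"][110:285,160:360]
cv2.imwrite("pics/c4.png",cv2.resize(np.hstack([a,b])[:,:,::-1],(800,350)))
X=manip.get_obs()["tcp_pos"];c,n=np.cos(-.218),np.sin(-.218);d=X[:2]-[526.1,74.7];print(c*d[0]+n*d[1],-n*d[0]+c*d[1],X[2])
E
```

```text
t: 14.32
tcp_pos: [469.2, -43.4, 140.2]
tool_rot: [-3.142, 0.001, -0.218]
contact_force: [0.0, -0.4, 0.2]
width: 0.0
finger_force: 0.0
-29.61988425420978 -127.69116937298784 140.52281018461974
```

View pics/c4.png

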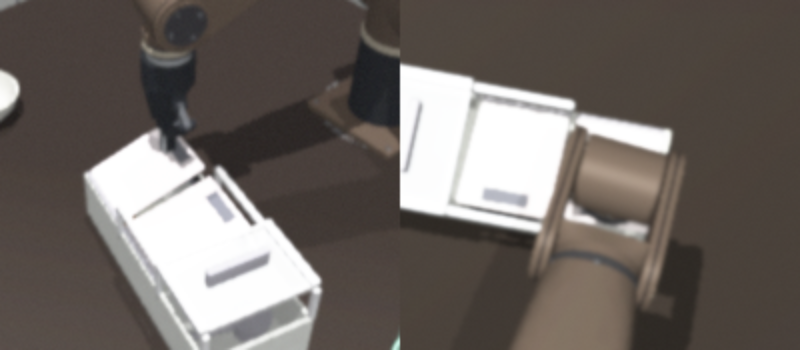

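The outer lid is down to about 0.35 rad under the fingertip. Now I press in small steps, watching the force.

```bash

python3 -m handwheel '[[[-0.03,0,0.05],[0,0,0]],[[-0.06,0,0.11],[0,0,0]],[[-0.09,0,0.17],[0,0,0]],[[-0.11,0,0.22],[0,0,0]],[[-0.11,0,0.22],[0,0,0]]]' | egrep "pos|con"
for i in 1; do
python3 -m handwheel '[[[0,0,0.02],[0,0,0]],[[0,0,0.04],[0,0,0]],[[0,0,0.04],[0,0,0]]]'| egrep "pos|con"
python3 -m handwheel '[[[0,0,0.02],[0,0,0]],[[0,0,0.04],[0,0,0]],[[0,0,0.04],[0,0,0]]]'| egrep "pos|con"
python3 -m handwheel '[[[0,0,0.015],[0,0,0]],[[0,0,0.03],[0,0,0]],[[0,0,0.03],[0,0,0]]]'| egrep "pos|con"
done
```

```text
tcp_pos: [458.3, -41.1, 118.0]
contact_force: [-0.2, -0.6, 0.7]
tcp_pos: [458.3, -41.0, 114.1]
contact_force: [-0.8, -0.3, 1.6]
tcp_pos: [458.5, -41.1, 110.1]
contact_force: [-1.3, 0.4, 2.6]
tcp_pos: [458.5, -41.1, 108.7]
contact_force: [-6.8, 1.8, 12.4]
```

```bash

python3 -m handwheel '[[[0,0,0.01],[0,0,0]],[[0,0,0.01],[0,0,0]]]'| egrep "pos|con"
python3 -m handwheel '[[[0,0,0.01],[0,0,0]],[[0,0,0.01],[0,0,0]]]'| egrep "pos|con"
python3 -m handwheel '[[[0,0,0.01],[0,0,0]],[[0,0,0.01],[0,0,0]]]'| egrep "pos|con"
```

```text
tcp_pos: [458.5, -41.1, 108.1]
contact_force: [-7.5, 2.7, 14.1]
tcp_pos: [458.2, -41.0, 106.5]
contact_force: [-6.7, 1.4, 11.1]
tcp_pos: [458.7, -41.1, 104.3]
contact_force: [-0.7, 0.4, 2.0]
```

```bash

python3 -m handwheel '[[[0,0,0.01],[0,0,0]],[[0,0,0.01],[0,0,0]]]'| egrep "pos|con"
python3 -m handwheel '[[[0,0,0.01],[0,0,0]],[[0,0,0.01],[0,0,0]]]'| egrep "pos|con"
python3 -m handwheel '[[[0,0,0.01],[0,0,0]],[[0,0,0.01],[0,0,0]]]'| egrep "pos|con"
```

```text
tcp_pos: [458.7, -41.1, 102.9]
contact_force: [-0.4, 0.0, 0.2]
tcp_pos: [458.7, -41.1, 102.3]
contact_force: [-0.5, 1.0, 1.8]
tcp_pos: [458.6, -41.1, 101.7]
contact_force: [-2.9, 0.6, 5.2]
```

```bash

python3 -m handwheel '[[[0,0,0.015],[0,0,0]],[[0,0,0.015],[0,0,0]]]'| egrep "pos|con"
python3 -m handwheel '[[[0,0,0.015],[0,0,0]],[[0,0,0.015],[0,0,0]]]'| egrep "pos|con"
python3 -m handwheel '[[[0,0,0.01],[0,0,0]],[[0,0,0.01],[0,0,0]]]'| egrep "pos|con"
```

```text
tcp_pos: [458.7, -41.1, 101.2]
contact_force: [-5.5, 1.4, 11.2]
tcp_pos: [458.7, -41.2, 100.9]
contact_force: [-8.7, 1.8, 17.6]
tcp_pos: [458.7, -41.1, 100.7]
contact_force: [-11.2, 2.8, 22.5]
```

Clicked: the force dropped from 14 to about 1 N, then rose steeply on the rubber stop. I move on to the middle lid.

```bash

python3 -m handwheel '[[[0,0,-0.2],[0,0,0]],[[0,0,-0.5],[0,0,0]],[[0,0,-0.8],[0,0,0]],[[0,-0.5,-0.8],[0,0,0]],[[0,-1,-0.8],[0,0,0]],[[0,-1,-0.8],[0,0,0]]]'| egrep "pos|con"
python3 -m handwheel '[[[0,-0.27,0],[0,0,0]],[[0,-0.27,0.2],[0,0,0]],[[0,-0.27,0.38],[0,0,0]],[[0,-0.27,0.38],[0,0,0]]]'
python3 - <<'E'
from h import *
s=eyes.get_image("scene");save(s,"s5.png")
for q in("lid_a_pad","lid_b_pad"):print(q,[(np.round(x["location"]).tolist(),round(x["p"],2)) for x in nets.landmark_of(s,q)[:3]])
c,n=np.cos(-.218),np.sin(-.218)
for y,a in((-126,.04),(-126,.15),(0,.25)):
    x=82.5-130*np.cos(a)+6*np.sin(a);print(proj(s,(526.1+c*x-n*y,74.7+n*x+c*y,88+130*np.sin(a)+6*np.cos(a))))
cv2.imwrite("pics/c5.png",cv2.resize(s["frame"][130:280,200:400,::-1],(800,600)))
X=manip.get_obs()["tcp_pos"];d=X[:2]-[526.1,74.7];print(c*d[0]+n*d[1],-n*d[0]+c*d[1],X[2])
E
```

```text
tcp_pos: [480.4, 58.9, 176.9]
contact_force: [-0.8, -0.4, -0.4]
t: 19.68
tcp_pos: [484.4, 82.3, 136.9]
tool_rot: [3.141, 0.005, -0.219]
contact_force: [0.7, -0.3, 1.2]
width: 0.0
finger_force: 0.0
lid_a_pad [([279.0, 191.0], 0.88)]
lid_b_pad [([302.0, 212.0], 0.69)]
[278.77838687 193.11517025]
[278.25760084 189.90085332]
[298.08481196 214.21779608]
-40.33559416473449 -1.072005611981278 139.7336049096603
```

View pics/c5.png

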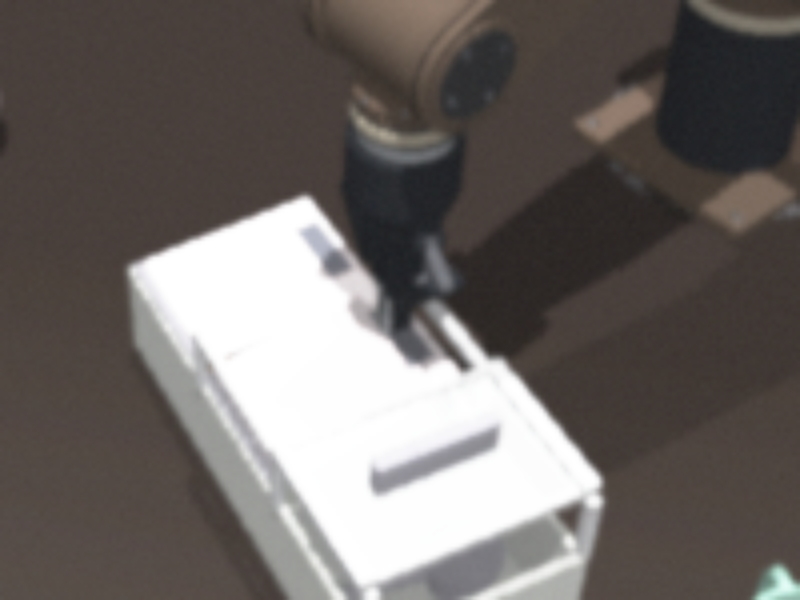

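The outer lid stays flat, with its pad at (279,191). The fingertip stands above the middle pad, so I press it the same way.

```bash

python3 -m handwheel '[[[-0.005,0,0.06],[0,0,0]],[[-0.01,0,0.12],[0,0,0]],[[-0.01,0,0.18],[0,0,0]],[[-0.01,0,0.23],[0,0,0]],[[-0.01,0,0.23],[0,0,0]]]' | egrep "pos|con"
python3 -m handwheel '[[[0,0,0.02],[0,0,0]],[[0,0,0.03],[0,0,0]],[[0,0,0.03],[0,0,0]]]'| egrep "pos|con"
python3 -m handwheel '[[[0,0,0.015],[0,0,0]],[[0,0,0.03],[0,0,0]],[[0,0,0.03],[0,0,0]]]'| egrep "pos|con"
python3 -m handwheel '[[[0,0,0.01],[0,0,0]],[[0,0,0.01],[0,0,0]]]'| egrep "pos|con"
```

```text
tcp_pos: [484.9, 83.2, 115.9]
contact_force: [-0.1, 0.7, 1.5]
tcp_pos: [485.1, 83.1, 113.4]
contact_force: [-1.7, 0.6, 3.2]
tcp_pos: [485.0, 83.2, 110.5]
contact_force: [-3.9, 0.1, 5.7]
tcp_pos: [485.0, 83.2, 110.2]
contact_force: [-4.9, 0.8, 10.2]
```

```bash

for i in 1; do
python3 -m handwheel '[[[0,0,0.01],[0,0,0]],[[0,0,0.01],[0,0,0]]]'| egrep "pos|con"
python3 -m handwheel '[[[0,0,0.01],[0,0,0]],[[0,0,0.01],[0,0,0]]]'| egrep "pos|con"
python3 -m handwheel '[[[0,0,0.01],[0,0,0]],[[0,0,0.01],[0,0,0]]]'| egrep "pos|con"
python3 -m handwheel '[[[0,0,0.01],[0,0,0]],[[0,0,0.01],[0,0,0]]]'| egrep "pos|con"
done
```

```text
tcp_pos: [485.0, 83.2, 109.7]
contact_force: [-6.1, 1.0, 11.7]
tcp_pos: [484.9, 83.2, 109.1]
contact_force: [-7.6, 1.0, 13.9]
tcp_pos: [484.7, 83.3, 107.8]
contact_force: [-6.9, 0.5, 12.3]
tcp_pos: [485.1, 83.2, 105.5]
contact_force: [-1.3, 1.4, 2.9]
```

The catch has dropped through. I press on to the stop.

```bash

python3 -m handwheel '[[[0,0,0.015],[0,0,0]],[[0,0,0.015],[0,0,0]]]'| egrep "pos|con"
python3 -m handwheel '[[[0,0,0.015],[0,0,0]],[[0,0,0.015],[0,0,0]]]'| egrep "pos|con"
python3 -m handwheel '[[[0,0,0.015],[0,0,0]],[[0,0,0.015],[0,0,0]]]'| egrep "pos|con"
python3 -m handwheel '[[[0,0,0.01],[0,0,0]],[[0,0,0.01],[0,0,0]]]'| egrep "pos|con"
```

```text
tcp_pos: [485.3, 83.0, 103.3]
contact_force: [-0.2, 0.0, 0.7]
tcp_pos: [485.2, 83.0, 102.5]
contact_force: [-0.9, -1.0, 3.4]
tcp_pos: [485.2, 83.1, 102.0]
contact_force: [-3.9, 0.6, 9.0]
tcp_pos: [485.3, 83.1, 101.8]
contact_force: [-5.8, -0.1, 13.8]
```

```bash

python3 -m handwheel '[[[0,0,0.02],[0,0,0]],[[0,0,0.02],[0,0,0]]]'| egrep "pos|con"
python3 -m handwheel '[[[0,0,-0.2],[0,0,0]],[[0,0,-0.5],[0,0,0]],[[0,0,-1],[0,0,0]],[[0,0,-1],[0,0,0]]]'| egrep "pos|con"
python3 -m handwheel '[[[-0.2,0.3,-0.5],[0,0,0]],[[-0.4,0.6,-1],[0,0,0]],[[-0.4,1,-1],[0,0,0]],[[-0.4,1,-1],[0,0,0]]]'
python3 - <<'E'
from h import *
s=eyes.get_image("scene");w=eyes.get_image("wrist");save(s,"s6.png")
c,n=np.cos(-.218),np.sin(-.218)
def bf(X): d=X[:2]-[526.1,74.7]; return np.round([c*d[0]+n*d[1],-n*d[0]+c*d[1],X[2]],1)
for q,z in(("lid_b_pad",98),("guard_grip",165),("mug",0),("jar",0),("bowl",0)):
  for im in(s,w):print(q,[(np.round(x["location"]).tolist(),round(x["p"],2),np.round(onz(im,x["location"],z)),bf(onz(im,x["location"],z))) for x in nets.landmark_of(im,q)[:3]])
cv2.imwrite("pics/c6.png",np.hstack([cv2.resize(s["frame"][120:345,150:450,::-1],(400,300)),cv2.resize(w["frame"][:,:,::-1],(400,300))]))
E
```

```text
tcp_pos: [485.3, 83.1, 101.4]
contact_force: [-10.5, -0.5, 20.9]
tcp_pos: [488.0, 82.9, 202.2]
contact_force: [-0.1, 0.3, -0.9]
t: 24.7
tcp_pos: [424.0, -7.5, 297.2]
tool_rot: [3.141, -0.0, -0.222]
contact_force: [-0.6, 0.1, 0.6]
width: -0.1
finger_force: 0.0
lid_b_pad [([303.0, 220.0], 0.88, array([471.,  90.,  98.]), array([-57.4,   3.2,  98. ]))]
lid_b_pad [([167.0, 151.0], 0.65, array([475.,  91.,  98.]), array([-53.7,   4.6,  98. ]))]
guard_grip [([308.0, 245.0], 0.78, array([562., 204., 165.]), array([  6.9, 133.7, 165. ]))]
guard_grip [([16.0, 102.0], 0.96, array([555., 198., 165.]), array([  2.1, 126.3, 165. ]))]
mug [([396.0, 306.0], 0.94, array([425., 407.,   0.]), array([-170.7,  302.3,    0. ]))]
mug [([14.0, 204.0], 0.65, array([438., 410.,   0.]), array([-158.2,  308.6,    0. ]))]
jar [([346.0, 342.0], 0.97, array([599., 393.,   0.]), array([  1.8, 326.9,   0. ]))]
jar []
bowl [([182.0, 167.0], 0.89, array([ 570., -452.,    0.]), array([ 156.8, -504.5,    0. ])), ([242.0, 209.0], 0.68, array([ 525., -137.,    0.]), array([  45.1, -206.9,    0. ]))]
bowl []
```

View pics/c6.png

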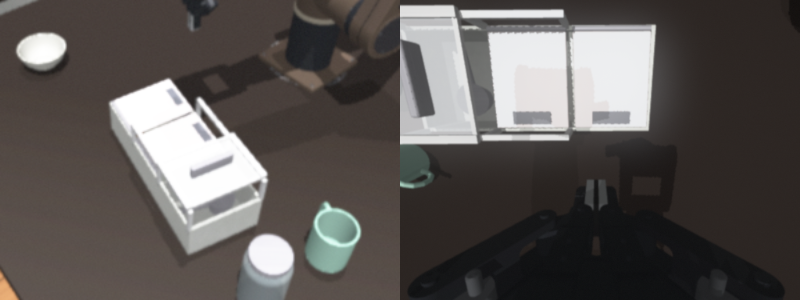

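Both lids lie flat with their pads level, the guard rib stands at y ≈ 126 mm (shut), and the mug, jar and bowl have not moved. I hand in.

```bash
python3 -c "
from bench import job_done
print(job_done())"
```

```text
the job is handed in; nothing more can be done
None
```

I slid the guard shut against its end stop, then pressed the outer and middle lids until each clicked and stayed flat (at most about 25 N on a lid); the mug, jar and bowl were not touched, and I handed the job in at about 25 s.

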